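Shut and pin the gate of a scrap baler

ROBOT

A 6-joint arm with a two-finger parallel gripper is mounted at the origin on the work surface. World frame = base frame: x ahead of the robot, y to its left, z up, the work surface at z = 0. Lengths are in m, angles in rad, forces in N, time in s.
With the tool pointing down it reaches from about 0.275 to 0.725 m from the base axis. Payload 5.6 kg.
Tool frame: the origin (TCP) lies at the very end of the fingers, on their centre line; the grasp point (between the pads) lies 19 mm behind it (bot.grip_depth is the z of the grasp point in the tool frame, in m); z points along the fingers, y is the line along which they close (so a half turn about z gives the same grasp; the last joint's range is limited). The gripper opens to 85 mm and grips with 20 to 120 N. Pads are 22 mm wide; open, the fingers measure 114 mm over their backs; the gripper's body (76 mm by 85 mm) begins 54 mm behind the grasp point. The pads swing forward as they close: fully open they stand 13 mm farther back than shut.
Start: joints at [1.398, 0.255, 0.108, 0, -1.424, -0.285], TCP at [0.243, 0.493, 0.231] pointing down, gripper open.
Joint ranges: [-2.95, 2.95], [-1.21, 1.97], [-1.09, 1.5], [-2.87, 1.71], [-2.94, -0.07], [-3.05, 3.05]. Speed limits (rad/s): [2.57, 2.57, 3.14, 3.14, 3.14, 3.14].

INTERFACE

Orientations are given as a rotation vector (axis times angle).
In Python, from station import sense, eyes, order, bot gives the robot as it stands.
- The arm moves only by the tool drive_tool, never from a script. Its argument "steps" is a list of rows, each a list of 3 entries, a list of its own where there are three numbers: the shift along the tool's x, y, z in m, then the turn, a rotation vector about the tool's x, y, z in rad, then the finger opening in m, from 0 to 0.0854. In form: [[[dx, dy, dz], [ax, ay, az], claw], ...]. A call has exactly 10 rows; each row shifts and turns the commanded pose from where the row before left it, along the tool's axes as they then stand; what a row does not reach is not made up. A row lasts 1/12 s, in which the tool goes at most 41.7 mm and 7.16 degrees, less where a joint would pass 70% of its speed; a pose out of reach is approached as far as the arm can. A call with a gripper value outside its range is refused whole. The fingers move at their own pace and stop on an object; "force" is the grip in N (left out, the last holds). Time passes only in rows, so rows that do not move let the fingers close, or fill a call up. It gives the time, the measured TCP pose, the force, the opening and the grip force at its end, in the units of the state.
- sense(): the state, without advancing time (a new reading comes with each control period).
- eyes.snapshot(name): name is "scene" or "top" or "wrist"; returns a dict with "pixels" (384x512x3 uint8, blue, green, red), "fx", "fy", "cx", "cy" (pixels), "dist" ([k1, k2, p1, p2, k3] as OpenCV has them; the pictures are not rectified), "cam_to_world" (4x4, takes a point from camera to world coordinates); the wrist camera has in their place "tool_from_camera" (4x4, takes a point from camera to tool coordinates, whose origin is the TCP and whose axes are the flange's). Camera axes: x right, y down, z forward; pixel columns grow to the right and rows downward; lengths in m; the calibration is good to about 2 mm. A picture is of the moment at which its call begins: read the wrist's pose just before it. There is no depth.
- order.close_job(): hands the job in; it is judged then, once.
The state is a dict: "t": time; "joint_positions": joint angles; "joint_velocities": joint speeds; "joint_efforts": joint torques, N m; "eef_pos": TCP position; "orientation": TCP orientation; "ft_force": force on the tool from outside, world axes, zero at the start; "wrist_torque": the same for the moment, N m; "opening": finger opening in m; "grasp_force": force on a finger pad.
Only numpy, scipy, OpenCV 4.12 (cv2) and the standard library are available. Lean on these libraries where they do the work, as an engineer would, in place of code of your own. Each camera call takes 0.05 s, during which the arm holds its last target. There are 200 camera calls.

TASK

Swing the baler's gate shut, then lock it with the T-handled quick-release pin from the wooden rest: start the pin in the upper lug, push it fully home through lug, gate tongue and lug by its button, and let the button spring out so that the balls lock. Then give the handle one firm upward tug to prove the lock and leave the pin locked in place. Use no more force on gate and button than a firm thumb's push, and do not disturb the punch, anvil, hammer or pan.

Things in the scene. Friction and masses are not known exactly. Their poses are not given: they have to be found in the camera images.
- baler: Green steel hand screw baler, fixed to the bench: base plate 360 x 200 x 12 mm, open-topped chamber with 10 mm walls ending 112 mm above the bench, screw with tommy bar at the back. z is up; its front, closed by the gate, faces its -x. Origin on the bench, 85 mm behind the closed gate's mid-plane.
- bore (a point): Centre of the hole's mouth in the top face of the upper clevis lug, 116 mm above the bench, 4 mm higher than walls and gate. The bore is vertical: 12 mm lug, 1.5 mm gap, the gate's 10 mm tongue, 1.5 mm gap, 12 mm lug, then open air; all holes 17 mm across. Bare steel lugs, 44 x 52 mm, at the baler's front corner towards its -y.
- gate_hinge (a point): On the gate's vertical hinge axis, at the height of the gate's top edge (112 mm above the bench), at the front corner of the baler away from the lugs (towards its +y), 175 mm from the bore's axis.
- gate (a joint): Gate angle, rad: 0 with the gate shut against its metal stop on the jamb, growing as it swings out from the baler's front (up to 1.25, starts 0.35 to 0.85). The hinge is a little stiff: the gate stays where it is left and needs under 2 N to swing.
- gate_top (a point): Mid-thickness of the gate panel's top edge, 120 mm from the hinge axis, 112 mm above the bench. The panel is 10 mm thick, 12 to 150 mm from the hinge axis, its faces plain in the upper 50 mm; a bow handle stands 33 mm out from its front mid-plane, 45 to 55 mm above the bench.
- tongue_hole (a point): Mouth of the hole in the top face of the gate's steel tongue, 175 mm from the hinge axis, 102.5 mm above the bench; under the upper lug once shut. The tongue sits on rubber bushes that give across the gate (1.3 N/mm, up to 6 mm); with the gate on its stop its hole is still 3 mm short of the lugs', so that the pin draws it tight. The nose catches it up to about 4.5 mm off.
- pin: Bare steel ball-lock pin with T-handle, 0.16 to 0.26 kg. Origin on its axis at the underside of its collar; z up along the axis. Shank 16 mm across below it; collar 28 mm across, 8 mm high, above. Starts hanging upright by its collar in either socket of the rest, handle within 30 degrees of the rest's y. Home in the bore, the collar lies on the upper lug: origin at the bore's mouth.
- pin_handle (a point): Centre of the T-handle, on the axis 25 mm above the pin's origin: a bar 56 mm along the pin's y, 18 mm thick along its x with flat sides, 20 mm high (15 to 35 mm above the origin), on a 20 mm neck.
- pin_balls: The four locking balls; origin on the axis amid them, 40.5 mm below the pin's origin. They stand out to 21 mm across, undersides 42.5 mm below the origin, and go flush with the button fully in. With the button out the pin cannot pass: let go, it stands upright on the lug on its balls. Locked, they sit 1.5 mm below the lower lug: the pin lifts by just that.
- pin_nose (a point): Centre of the pin's flat tip, 7 mm across, 56 mm below the pin's origin; from it the nose tapers out to the full 16 mm over 9 mm.
- pin_button: Round push button on top of the T-handle, 16 mm across; origin at the centre of its top, 44 mm above the pin's origin when out, 39 mm fully in (4 mm above the handle). Spring 2 N at the start, 7 N fully in; balls move in by half its travel. Thumbing the standing pin home takes 8 to 20 N on it, as its nose draws the tongue into line.
- pin_rest: Hardwood block 70 (x) x 160 (y) x 66 mm (z), fixed to the bench, with two 23 mm sockets 62 mm deep at y = +45 and -45 mm; origin under its centre. The pin hangs in one, its origin level with the block's top.
- punch: Dark steel drift punch with a plain round 28 mm grip standing 72 mm up from the other socket of the rest; origin on its axis level with the block's top. To be left alone.
- anvil: Six-sided dark steel block, 107 mm across flats, 55 mm high, with a hole; origin under its centre. To be left alone.
- hammer: Hammer with a wooden handle lying on the bench, 260 mm long. To be left alone.
- pan: Aluminium pan 150 mm across, 35 mm high, with sorted chips; origin under its centre. To be left alone.
There are look-alikes about, which are no part of the job. What is shaped like the pin but purple or turquoise is not meant.

How it is judged:
By the outcome, as a careful person would: the job done as asked, in the order asked, and still so for the second after the job is handed in, with the robot touching nothing.
It also fails if it takes over 72 s, if anything falls off the work surface, if the arm or the gripper's body presses on something with over 40 N, if the wrist force passes 120 N, or if a joint passes its speed limit or range.

## Working session

There is one attempt and no reset: what is moved stays moved. The work goes in short steps, Python scripts to look and compute and a tool call to move; the robot and the scene stay as the last step left them, time stands still between calls to the robot, and variables do not carry over. Pictures are saved under pics/ and viewed, at most 10 in all, crops included, and the job is handed in when it is done.

Besides the shell and the picture viewer there is one more tool, called after "Emit:" as name([rows], argument=value, ...), one row to a line, values as JSON. drive_tool: Moves the arm, as the interface text tells. Its arguments: {"type":"object","properties":{"steps":{"type":"array"},"force":{"type":"number"}},"required":["steps"]}

```bash
ls; mkdir -p pics
cat > h.py <<'E'
import numpy as np, cv2
from scipy.spatial.transform import Rotation as R
from station import sense, eyes, order, bot
def snap(n):
    s=sense(); d=eyes.snapshot(n)
    if n=="wrist":
        T=np.eye(4);T[:3,:3]=R.from_rotvec(s["orientation"]).as_matrix();T[:3,3]=s["eef_pos"]
        d["cam_to_world"]=T@np.array(d["tool_from_camera"])
    d["K"]=np.array([[d["fx"],0,d["cx"]],[0,d["fy"],d["cy"]],[0,0,1]]);np.savez("pics/last_%s.npz"%n,**{k:np.array(v) for k,v in d.items()})
    return d
def load(n): return dict(np.load("pics/last_%s.npz"%n))
def ray(d,uv):
    p=cv2.undistortPoints(np.array([[uv]],float),d["K"],np.array(d["dist"],float))[0,0]
    C=np.array(d["cam_to_world"]); return C[:3,3],C[:3,:3]@np.array([p[0],p[1],1])
def at_z(d,uv,z):
    o,v=ray(d,uv); return o+v*(z-o[2])/v[2]
def proj(d,P):
    W=np.linalg.inv(np.array(d["cam_to_world"]));
    return cv2.projectPoints(np.atleast_2d(np.array(P,float)),cv2.Rodrigues(W[:3,:3])[0],W[:3,3],d["K"],np.array(d["dist"],float))[0][:,0]
E
python3 - <<'E'
from h import *
s=sense();print(s)
for n in("scene","top"):
    d=snap(n);cv2.imwrite("pics/%s0.png"%n,cv2.resize(d["pixels"],(800,600),interpolation=cv2.INTER_CUBIC)); print(n,d["fx"],d["cam_to_world"])
print(bot.grip_depth,R.from_rotvec(s["orientation"]).as_matrix())
E
```

```text
pics
{'t': 0.0, 'joint_positions': array([ 1.39760461e+00,  2.55716392e-01,  1.06979435e-01, -4.74566947e-04,
       -1.42393401e+00, -2.84611314e-01]), 'joint_velocities': array([-8.63715212e-04,  2.75342686e-04,  3.01119198e-07,  5.39220814e-04,
        1.60773545e-03, -5.38574530e-04]), 'joint_efforts': array([-1.06267176e-03, -3.86629093e+01,  2.37941194e+01,  5.36553562e+00,
       -6.24117689e-03,  1.35572628e-05]), 'eef_pos': array([0.24280635, 0.49292233, 0.23040205]), 'orientation': array([ 3.05777479e+00, -7.12528168e-01, -5.71869044e-04]), 'ft_force': array([0.14652298, 0.09186818, 0.25884454]), 'wrist_torque': array([-0.04270238, -0.00972377, -0.01271229]), 'grasp_force': 0.0, 'opening': 0.08551667784508483}
scene 453.8245778653566 [[-0.68847077  0.62947597 -0.36023325  0.95051219]
 [ 0.72516663  0.5893194  -0.35614044  0.18997684]
 [-0.01188941 -0.50642141 -0.86220415  0.8806623 ]
 [ 0.          0.          0.          1.        ]]
top 350.4382058285171 [[ 0.01064937 -0.99565524  0.09250534  0.53929456]
 [-0.99981313 -0.00910968  0.01705066 -0.1477681 ]
 [-0.01613388 -0.09266963 -0.99556619  0.76512642]
 [ 0.          0.          0.          1.        ]]
-0.0187 [[ 8.96994813e-01 -4.42040371e-01 -7.85483287e-04]
 [-4.42041062e-01 -8.96993078e-01 -1.76567611e-03]
 [ 7.59270525e-05  1.93101818e-03 -9.99998133e-01]]
```

View pics/scene0.png

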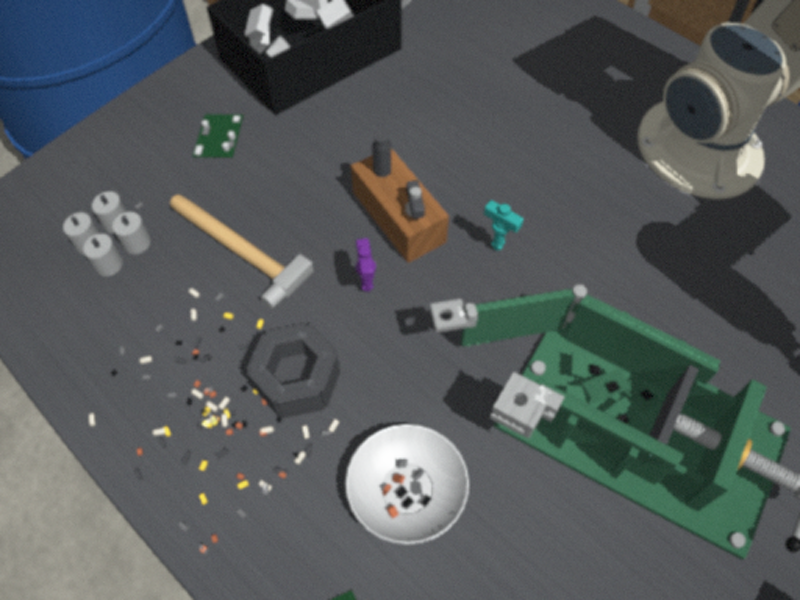

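View pics/top0.png

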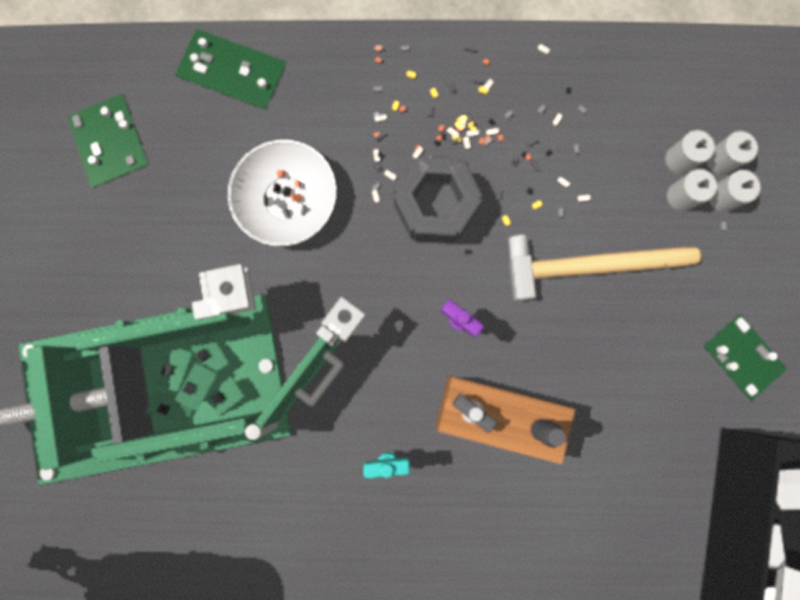

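The scene view shows the pin's button near (414,188), bore (521,400), hinge (580,291) and tongue hole (447,314). The top view shows the button at (476,413), bore (226,288), hinge (253,432) and tongue hole (344,317). The punch is in the rest's other socket.

Run:
```python
from h import *
s,t=load("scene"),load("top"); k=1.5625
for n,a,b,z in[("bore",(521,400),(226,288),.116),("hinge",(580,291),(253,432),.112),("tongue",(447,314),(344,317),.1025),("button",(414,188),(476,413),.11)]:
    a=np.array(a)/k;b=np.array(b)/k
    o,v=ray(s,a);p,w=ray(t,b)
    q=np.linalg.lstsq(np.c_[v,-w],p-o,rcond=None)[0]
    print(n,np.round([at_z(s,a,z),at_z(t,b,z),(o+q[0]*v+p+q[1]*w)/2],4).tolist())
for n,d,c in(("s",s,(414,195)),("t",t,(476,413))):
    x,y=int(c[0]/k),int(c[1]/k);im=d["pixels"][y-32:y+32,x-42:x+43]
    cv2.imwrite("pics/c_%s.png"%n,im)
a=cv2.imread("pics/c_s.png");b=cv2.imread("pics/c_t.png")
cv2.imwrite("pics/c.png",cv2.resize(np.hstack([a,b]),(790,300),interpolation=cv2.INTER_CUBIC))
```

```text
bore [[0.6277, 0.0749, 0.116], [0.6235, 0.0703, 0.116], [0.6244, 0.0734, 0.1076]]
hinge [[0.4571, 0.037, 0.112], [0.4525, 0.0328, 0.112], [0.4514, 0.0353, 0.1031]]
tongue [[0.5944, -0.0685, 0.1025], [0.5909, -0.0716, 0.1025], [0.5914, -0.0708, 0.0957]]
button [[0.4778, -0.2325, 0.11], [0.478, -0.2307, 0.11], [0.4786, -0.2309, 0.112]]
```

View pics/c.png

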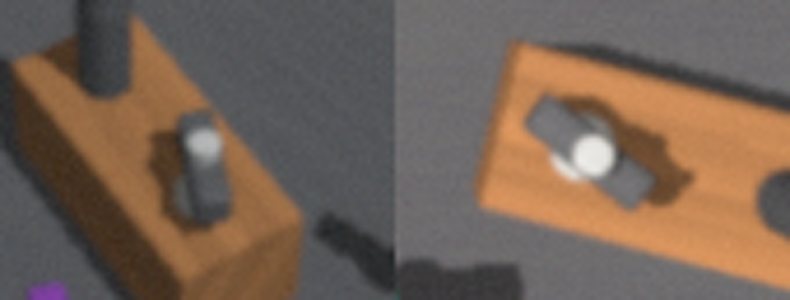

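The crop shows the pin's white button just off the handle bar's centre. The T-handle runs about 48° from world x. In the left half the punch stands clear of it, to the upper left. Gate first: I plan a hover point in front of it.

```bash
cat >> h.py <<'E'
def go(p,yaw,n=1):
    "tool-frame shift (before turning) and turn vector to reach p, tool down, tool-x yaw in deg"
    s=sense();A=R.from_rotvec(s["orientation"])
    B=R.from_euler("z",yaw,degrees=True)*R.from_euler("x",180,degrees=True)
    print("shift",np.round(A.inv().apply(np.array(p)-s["eef_pos"])/n,5).tolist(),"turn",np.round((A.inv()*B).as_rotvec()/n,5).tolist(),"t",round(s["t"],2),"tcp",np.round(s["eef_pos"],4).tolist(),"yawx",round(np.degrees(np.arctan2(*A.as_matrix()[[1,0],0])),2))
E
python3 -c "
from h import *
go([.5266,-.0612,.23],-126.2,17)"
```

```text
shift [0.02938, 0.02186, 7e-05] turn [7e-05, -9e-05, 0.10263] t 0.1 tcp [0.2429, 0.493, 0.2305] yawx -26.23
```

Emit:
drive_tool([
  [[0.0294,0.0219,0],[0,0,0],0.0],
  [[0.0294,0.0219,0],[0,0,0],0.0],
  [[0.0294,0.0219,0],[0,0,0],0.0],
  [[0.0294,0.0219,0],[0,0,0],0.0],
  [[0.0294,0.0219,0],[0,0,0],0.0],
  [[0.0294,0.0219,0],[0,0,0],0.0],
  [[0.0294,0.0219,0],[0,0,0],0.0],
  [[0.0294,0.0219,0],[0,0,0],0.0],
  [[0.0294,0.0219,0],[0,0,0],0.0],
  [[0.0294,0.0219,0],[0,0,0],0.0],
])

```text
t: 0.93
eef_pos: [0.4101, 0.1652, 0.2311]
orientation: [3.06, -0.712, -0.0]
ft_force: [0.7, 0.0, -0.2]
opening: -0.0
grasp_force: 0.0
```

Emit:
drive_tool([
  [[0.0294,0.0219,0],[0,0,0],0.0],
  [[0.0294,0.0219,0],[0,0,0],0.0],
  [[0.0294,0.0219,0],[0,0,0],0.0],
  [[0.0294,0.0219,0],[0,0,0],0.0],
  [[0.0294,0.0219,0],[0,0,0],0.0],
  [[0.0294,0.0219,0],[0,0,0],0.0],
  [[0.0294,0.0219,0],[0,0,0],0.0],
  [[0,0,0],[0,0,0.116],0.0],
  [[0,0,0],[0,0,0.116],0.0],
  [[0,0,0],[0,0,0.116],0.0],
])

```text
t: 1.77
eef_pos: [0.5267, -0.0624, 0.2304]
orientation: [2.885, -1.242, -0.003]
ft_force: [0.4, 1.3, -0.5]
opening: 0.0001
grasp_force: 0.0
```

Emit:
drive_tool([
  [[0,0,0],[0,0,0.116],0.0],
  [[0,0,0],[0,0,0.116],0.0],
  [[0,0,0],[0,0,0.116],0.0],
  [[0,0,0],[0,0,0.116],0.0],
  [[0,0,0],[0,0,0.116],0.0],
  [[0,0,0],[0,0,0.116],0.0],
  [[0,0,0],[0,0,0.116],0.0],
  [[0,0,0],[0,0,0.116],0.0],
  [[0,0,0],[0,0,0.116],0.0],
  [[0,0,0],[0,0,0.116],0.0],
])

```text
t: 2.6
eef_pos: [0.5265, -0.0614, 0.2308]
orientation: [1.734, -2.618, -0.001]
ft_force: [0.3, 0.3, 0.6]
opening: 0.0001
grasp_force: 0.0
```

Emit:
drive_tool([
  [[0,0,0],[0,0,0.116],0.0],
  [[0,0,0],[0,0,0.116],0.0],
  [[0,0,0.03],[0,0,0],0.0],
  [[0,0,0.03],[0,0,0],0.0],
  [[0,0,0.03],[0,0,0],0.0],
  [[0,0,0.025],[0,0,0],0.0],
  [[0,0,0.02],[0,0,0],0.0],
  [[0,0,0.01],[0,0,0],0.0],
  [[0,0,0.009],[0,0,0],0.0],
  [[0,0,0],[0,0,0],0.0],
])

```text
t: 3.43
eef_pos: [0.5261, -0.0615, 0.0759]
orientation: [1.427, -2.796, -0.002]
ft_force: [-0.2, -0.6, -0.7]
opening: 0.0001
grasp_force: 0.0
```

```bash
python3 -c "
from h import *
go([.5266,-.0612,.076],-126.2)
print(sense()['ft_force'])
h=np.array([.4545,.035]);q=np.array([np.cos(np.radians(12.4-90)),np.sin(np.radians(12.4-90))]);g=np.array([-q[1],q[0]])
# end pose: finger front offset 5+11 mm from mid-plane
print(h+.115*g+.016*q)"
```

```text
shift [-0.00057, -0.00026, -8e-05] turn [0.00199, -0.00162, 0.00462] t 3.43 tcp [0.5261, -0.0615, 0.0759] yawx -125.94
[-0.19598064 -0.55805502 -0.72305862]
[0.57025308 0.04406781]
```

Emit:
drive_tool([
  [[-0.008,0,0],[0,0,0],0.0],
  [[-0.007,0,0],[0,0,0],0.0],
  [[-0.008,-0.001,0],[0,0,-0.07],0.0],
  [[-0.008,-0.001,0],[0,0,-0.07],0.0],
  [[-0.008,-0.001,0],[0,0,-0.07],0.0],
  [[-0.008,-0.001,0],[0,0,-0.07],0.0],
  [[-0.008,-0.001,0],[0,0,-0.07],0.0],
  [[-0.008,-0.001,0],[0,0,-0.07],0.0],
  [[-0.008,-0.001,0],[0,0,-0.07],0.0],
  [[-0.008,-0.001,0],[0,0,-0.07],0.0],
])

```text
t: 4.27
eef_pos: [0.5683, 0.007, 0.0788]
orientation: [-2.149, 2.289, -0.004]
ft_force: [0.4, -1.1, -0.5]
opening: 0.0001
grasp_force: 0.9
```

```bash
python3 -c "
from h import *
go([.57025,.04407,.076],-77.6)
print(sense()['ft_force'])
d=snap('top');cv2.imwrite('pics/t1.png',cv2.resize(d['pixels'][150:320,100:300],(800,680)[:1]+(600,)))"
```

```text
shift [-0.03709, 0.00039, 0.00278] turn [-0.00312, -0.00057, -0.27942] t 4.27 tcp [0.5683, 0.007, 0.0788] yawx -93.61
[ 0.44394967 -1.06545161 -0.48563486]
```

View pics/t1.png

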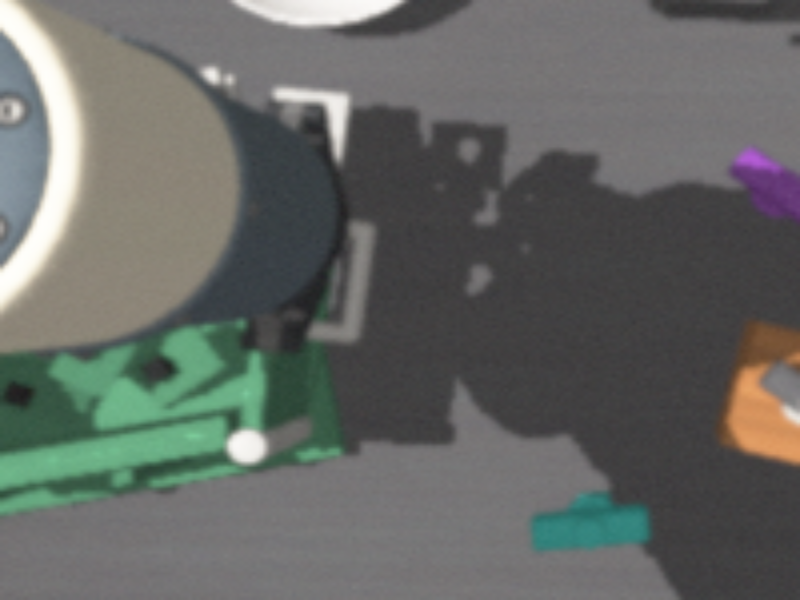

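The top view shows the gate (hinge pin at (247,447)) carried about two thirds shut, with the finger against it. The gripper hides the tongue. I continue slowly.

Emit:
drive_tool([
  [[-0.004,0,0],[0,0,-0.028],0.0],
  [[-0.004,0,0],[0,0,-0.028],0.0],
  [[-0.004,0,0],[0,0,-0.028],0.0],
  [[-0.004,0,0],[0,0,-0.028],0.0],
  [[-0.004,0,0],[0,0,-0.028],0.0],
  [[-0.002,0,0],[0,0,-0.028],0.0],
  [[-0.002,0,0],[0,0,-0.028],0.0],
  [[-0.002,0,0],[0,0,-0.028],0.0],
  [[-0.002,0,0],[0,0,-0.028],0.0],
  [[-0.001,0,0],[0,0,-0.028],0.0],
])

```text
t: 5.15
eef_pos: [0.5655, 0.0355, 0.0772]
orientation: [2.448, -1.969, -0.0]
ft_force: [0.0, -1.4, -0.5]
opening: -0.0001
grasp_force: 0.6
```

Emit:
drive_tool([
  [[-0.0005,0,0],[0,0,0],0.0],
  [[-0.0005,0,0],[0,0,0],0.0],
  [[-0.0005,0,0],[0,0,0],0.0],
  [[-0.0005,0,0],[0,0,0],0.0],
  [[-0.0005,0,0],[0,0,0],0.0],
  [[-0.0005,0,0],[0,0,0],0.0],
  [[-0.0005,0,0],[0,0,0],0.0],
  [[-0.0005,0,0],[0,0,0],0.0],
  [[0,0,0],[0,0,0],0.0],
  [[0,0,0],[0,0,0],0.0],
])

```text
t: 5.98
eef_pos: [0.5647, 0.0393, 0.0773]
orientation: [2.445, -1.973, -0.0]
ft_force: [0.5, -1.3, -0.5]
opening: 0.0
grasp_force: 0.2
```

Emit:
drive_tool([
  [[-0.0004,0,0],[0,0,0],0.0],
  [[-0.0004,0,0],[0,0,0],0.0],
  [[-0.0004,0,0],[0,0,0],0.0],
  [[-0.0004,0,0],[0,0,0],0.0],
  [[-0.0004,0,0],[0,0,0],0.0],
  [[-0.0004,0,0],[0,0,0],0.0],
  [[-0.0004,0,0],[0,0,0],0.0],
  [[0,0,0],[0,0,0],0.0],
  [[0,0,0],[0,0,0],0.0],
  [[0,0,0],[0,0,0],0.0],
])

```text
t: 6.82
eef_pos: [0.5641, 0.042, 0.0773]
orientation: [2.445, -1.973, -0.0]
ft_force: [1.0, 0.4, -0.8]
opening: 0.0004
grasp_force: 0.2
```

Emit:
drive_tool([
  [[-0.0004,0,0],[0,0,0],0.0],
  [[-0.0004,0,0],[0,0,0],0.0],
  [[-0.0004,0,0],[0,0,0],0.0],
  [[-0.0003,0,0],[0,0,0],0.0],
  [[0,0,0],[0,0,0],0.0],
  [[0,0,0],[0,0,0],0.0],
  [[0,0,0],[0,0,0],0.0],
  [[0,0,0],[0,0,0],0.0],
  [[0,0,0],[0,0,0],0.0],
  [[0,0,0],[0,0,0],0.0],
])

```text
t: 7.65
eef_pos: [0.5641, 0.042, 0.0773]
orientation: [2.444, -1.972, 0.002]
ft_force: [3.5, -6.3, -1.2]
opening: -0.0
grasp_force: 3.4
```

The gate is on its stop: 7 N with the arm no longer moving, at the predicted position. Backing off and going up.

Emit:
drive_tool([
  [[0.006,0,0],[0,0,0],0.0],
  [[0.012,0,0],[0,0,0],0.0],
  [[0.012,0,0],[0,0,0],0.0],
  [[0,0,-0.03],[0,0,0],0.05],
  [[0,0,-0.035],[0,0,0],0.05],
  [[0,0,-0.035],[0,0,0],0.05],
  [[0,0,-0.035],[0,0,0],0.05],
  [[0,0,-0.02],[0,0,0],0.05],
  [[0,0,0],[0,0,0.115],0.05],
  [[0,0,0],[0,0,0.115],0.05],
])

```text
t: 8.48
eef_pos: [0.5711, 0.0134, 0.2343]
orientation: [-2.193, 2.244, -0.002]
ft_force: [0.2, -0.6, -0.8]
opening: 0.0499
grasp_force: 0.0
```

Emit:
drive_tool([
  [[0,0,0],[0,0,0.115],0.05],
  [[0,0,0],[0,0,0.115],0.05],
  [[0,0,0],[0,0,0.115],0.05],
  [[0,0,0],[0,0,0.115],0.05],
  [[0,0,0],[0,0,0.115],0.05],
  [[0,0,0],[0,0,0.115],0.05],
  [[0,0,0],[0,0,0],0.05],
  [[0,0,0],[0,0,0],0.05],
  [[0,0,0],[0,0,0],0.05],
  [[0,0,0],[0,0,0],0.05],
])

```text
t: 9.32
eef_pos: [0.5702, 0.0138, 0.2322]
orientation: [1.318, -2.852, -0.0]
ft_force: [-0.3, 0.0, 0.0]
opening: 0.05
grasp_force: 0.0
```

```bash
python3 -c "
from h import *
go([.478,-.2315,.2],-132,10)
go([.478,-.2315,.2],-132)
print(sense()['ft_force'],load('top')['pixels'].shape)"
```

```text
shift [0.02466, -0.00887, 0.00322] turn [1e-05, -0.0, 0.00281] t 9.32 tcp [0.5702, 0.0138, 0.2322] yawx -130.39
shift [0.2466, -0.08868, 0.03224] turn [0.00012, -2e-05, 0.02813] t 9.32 tcp [0.5702, 0.0138, 0.2322] yawx -130.39
[-0.33421315  0.03992685  0.0293735 ] (384, 512, 3)
```

Emit:
drive_tool([
  [[0.027,-0.0099,0.0035],[0,0,0],0.05],
  [[0.027,-0.0099,0.0035],[0,0,0],0.05],
  [[0.027,-0.0099,0.0035],[0,0,0],0.05],
  [[0.027,-0.0099,0.0035],[0,0,0],0.05],
  [[0.027,-0.0099,0.0035],[0,0,0],0.05],
  [[0.027,-0.0099,0.0035],[0,0,0],0.05],
  [[0.027,-0.0099,0.0035],[0,0,0],0.05],
  [[0.027,-0.0099,0.0035],[0,0,0],0.05],
  [[0.027,-0.0095,0.0035],[0,0,0.028],0.05],
  [[0,0,0],[0,0,0],0.05],
])

```text
t: 10.15
eef_pos: [0.4778, -0.2317, 0.2002]
orientation: [1.27, -2.872, -0.0]
ft_force: [-0.2, 0.3, 0.5]
opening: 0.0498
grasp_force: 0.0
```

```bash
python3 -c "
from h import *
go([.478,-.2315,.2],-132)
d=snap('wrist');e=snap('top')
a=d['pixels'];b=e['pixels'][160:310,90:290]
im=np.hstack([cv2.resize(a,(400,300)),cv2.resize(b,(400,300),interpolation=cv2.INTER_CUBIC)])
cv2.imwrite('pics/w1.png',im)"
```

```text
shift [-0.00027, -6e-05, 0.00022] turn [0.00091, -0.00139, -0.00502] t 10.15 tcp [0.4778, -0.2317, 0.2002] yawx -132.29
```

View pics/w1.png

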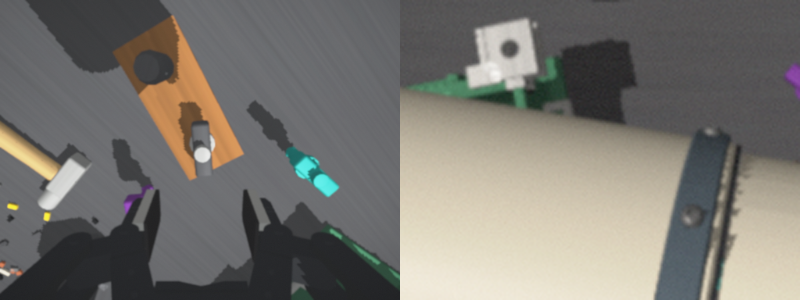

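The left half is the wrist view: button at (202,155), handle from (201,122) to (203,174), well aligned with the fingers. The right half is the top view: gate shut and bore at (510,47) in the composite.

Run:
```python
from h import *
d=load('wrist');e=load('top')
print(at_z(d,(202.5*1.28,155*1.28),.110))
a,b=at_z(d,(201*1.28,122*1.28),.101),at_z(d,(203.5*1.28,175*1.28),.101);print(a,b,np.degrees(np.arctan2(*(b-a)[[1,0]])))
print("bore",at_z(e,(90+110/2,160+47/2),.116))
im=d['pixels'][140:250,210:310];cv2.imwrite('pics/w2.png',cv2.resize(im,(500,550),interpolation=cv2.INTER_CUBIC))
```

```text
[ 0.47872744 -0.2292715   0.11      ]
[ 0.45953199 -0.25249924  0.101     ] [ 0.49454864 -0.21023084  0.101     ] 50.360441793124686
bore [0.62506688 0.06969149 0.116     ]
```

View pics/w2.png

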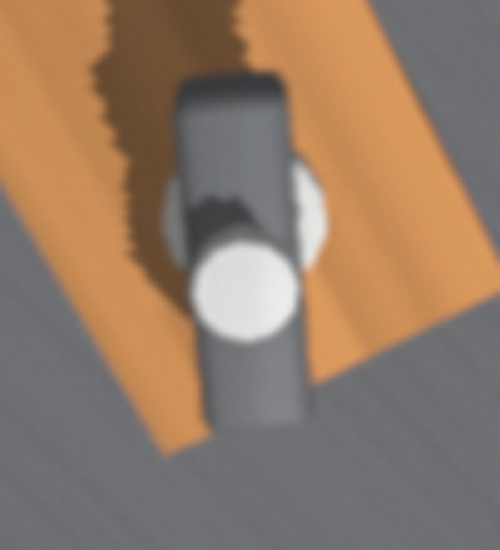

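The crop shows the button's centre at (245,291). The handle top's midline runs from (231,105) to (257,420), slightly tilted.

Run:
```python
from h import *
d=load('wrist')
f=lambda u,v,z:at_z(d,(210+u/5,140+v/5),z)
print(f(245,291,.110)); a,b=f(231,105,.101),f(257,420,.101)
y=np.degrees(np.arctan2(*(b-a)[[1,0]]));print(a,b,y,(a+b)/2)
go([.4785,-.2300,.074],y-180)
```

```text
[ 0.47873158 -0.2294889   0.11      ]
[ 0.46260119 -0.25032366  0.101     ] [ 0.49400799 -0.20973906  0.101     ] 52.26514439731352 [ 0.47830459 -0.23003136  0.101     ]
shift [0.00115, 7e-05, 0.12668] turn [0.00024, -6e-05, -0.07709] t 10.25 tcp [0.4794, -0.2292, 0.2007] yawx -132.15
```

Emit:
drive_tool([
  [[0.001,0,0.01],[0,0,-0.077],0.05],
  [[0,0,0.02],[0,0,0],0.05],
  [[0,0,0.025],[0,0,0],0.05],
  [[0,0,0.025],[0,0,0],0.05],
  [[0,0,0.02],[0,0,0],0.05],
  [[0,0,0.014],[0,0,0],0.05],
  [[0,0,0.008],[0,0,0],0.05],
  [[0,0,0.004],[0,0,0],0.05],
  [[0,0,0],[0,0,0],0.05],
  [[0,0,0],[0,0,0],0.05],
])

```text
t: 11.08
eef_pos: [0.4799, -0.229, 0.0756]
orientation: [-1.386, 2.819, -0.002]
ft_force: [-0.2, -0.4, 1.1]
opening: 0.0505
grasp_force: 0.0
```

Emit:
drive_tool([
  [[0,0,0],[0,0,0],0.04],
  [[0,0,0],[0,0,0],0.03],
  [[0,0,0],[0,0,0],0.022],
  [[0,0,0],[0,0,0],0.018],
  [[0,0,0],[0,0,0],0.01],
  [[0,0,0],[0,0,0],0.01],
  [[0,0,0],[0,0,0],0.01],
  [[0,0,0],[0,0,0],0.01],
  [[0,0,0],[0,0,0],0.01],
  [[0,0,0],[0,0,0],0.01],
], force=50)

```text
t: 11.92
eef_pos: [0.4795, -0.2292, 0.0756]
orientation: [-1.385, 2.819, -0.001]
ft_force: [-0.4, 1.5, 6.2]
opening: 0.0173
grasp_force: 49.1
```

Emit:
drive_tool([
  [[0,0,-0.004],[0,0,0],0.01],
  [[0,0,-0.008],[0,0,0],0.01],
  [[0,0,-0.016],[0,0,0],0.01],
  [[0,0,-0.02],[0,0,0],0.01],
  [[0,0,-0.02],[0,0,0],0.01],
  [[0,0,-0.02],[0,0,0],0.01],
  [[0,0,-0.02],[0,0,0],0.01],
  [[0,0,-0.016],[0,0,0],0.01],
  [[0,0,-0.01],[0,0,0],0.01],
  [[0,0,0],[0,0,0],0.01],
])

```text
t: 12.75
eef_pos: [0.4801, -0.2295, 0.2112]
orientation: [-1.383, 2.817, -0.004]
ft_force: [-0.5, -0.4, -1.5]
opening: 0.0173
grasp_force: 49.1
```

Run:
```python
from h import *
s=sense();print(s['opening'],s['grasp_force'],s['ft_force'])
go([.6255,.0715,.212],-127.5)
d=snap('wrist');cv2.imwrite('pics/w3.png',d['pixels'][:, :])
```

```text
0.01728882700683921 49.11957889795303 [-0.51280666 -0.40771484 -1.52040558]
shift [-0.32707, 0.069, -0.00067] turn [-0.00382, 0.00134, -0.00343] t 12.75 tcp [0.4801, -0.2295, 0.2112] yawx -127.7
```

View pics/w3.png

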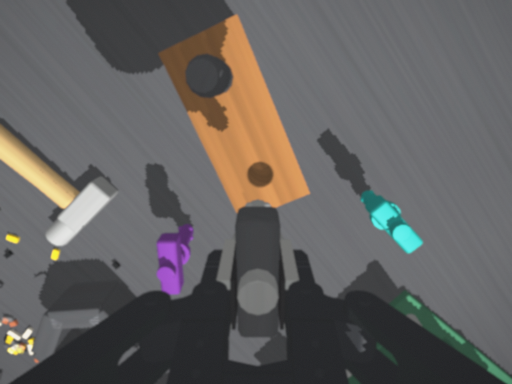

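The wrist view shows the pin in the gripper with the button at (257,293), and the socket at (260,174) is empty.

Run:
```python
from h import *
d=load('wrist');T=d["tool_from_camera"]
p=cv2.undistortPoints(np.array([[[257.,293.]]]),d["K"],d["dist"])[0,0];v=T[:3,:3]@[p[0],p[1],1];o=T[:3,3]
for z in(-.0344,-.03):print(o+v*(z-o[2])/v[2])
im=d['pixels'][190:345,205:312].astype(float);im=np.clip(im*2,0,255);cv2.imwrite('pics/w4.png',cv2.resize(im,(414,600),interpolation=cv2.INTER_CUBIC))
```

```text
[ 0.00338163 -0.00061191 -0.0344    ]
[ 0.00026484 -0.00062054 -0.03      ][ WARN:0@0.161] global loadsave.cpp:1063 imwrite_ Unsupported depth image for selected encoder is fallbacked to CV_8U.
```

View pics/w4.png

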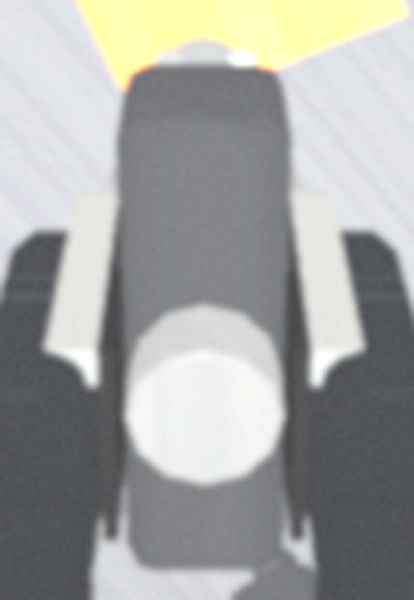

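Run:
```python
from h import *
d=load('wrist');T=d["tool_from_camera"];o=T[:3,3]
def f(u,v,z):
    p=cv2.undistortPoints(np.array([[[205+u/3.87,190+v/3.87]]]),d["K"],d["dist"])[0,0];w=T[:3,:3]@[p[0],p[1],1]
    return np.round(o+w*(z-o[2])/w[2],4)
print(o,f(205,415,-.0344),f(205,120,-.0254),f(205,568,-.0254),f(125,415,-.0344),f(284,415,-.0344))
```

```text
[ 0.07990526 -0.00040003 -0.14242903] [ 0.0015 -0.0002 -0.0344] [ 0.0293 -0.0002 -0.0254] [-0.0251 -0.0002 -0.0254] [ 0.0015 -0.0082 -0.0344] [ 0.0015  0.0076 -0.0344]
```

Run:
```python
from h import *
go([.6255,.1315,.220],-90,13)
```

```text
shift [-0.02881, 0.00808, -0.0008] turn [-0.00011, 4e-05, -0.05063] t 12.8 tcp [0.4795, -0.2291, 0.2093] yawx -127.71
```

Emit:
drive_tool([
  [[-0.015,0.004,-0.001],[0,0,0],0.01],
  [[-0.029,0.0081,-0.001],[0,0,0],0.01],
  [[-0.029,0.0081,-0.001],[0,0,0],0.01],
  [[-0.029,0.0081,-0.001],[0,0,0],0.01],
  [[-0.029,0.0081,-0.001],[0,0,0],0.01],
  [[-0.029,0.0081,-0.001],[0,0,0],0.01],
  [[-0.029,0.0081,-0.001],[0,0,0],0.01],
  [[-0.029,0.0081,-0.001],[0,0,0],0.01],
  [[-0.029,0.0081,-0.001],[0,0,0],0.01],
  [[-0.029,0.0081,0],[0,0,0],0.01],
])

```text
t: 13.63
eef_pos: [0.5867, 0.0378, 0.2161]
orientation: [1.383, -2.818, -0.001]
ft_force: [1.3, -0.2, -1.9]
opening: 0.0173
grasp_force: 49.1
```

Emit:
drive_tool([
  [[-0.029,0.0081,0],[0,0,0],0.01],
  [[-0.029,0.0081,0],[0,0,0],0.01],
  [[-0.029,0.0081,0],[0,0,0],0.01],
  [[-0.012,0.0035,0],[0,0,-0.05],0.01],
  [[0,0,0],[0,0,-0.1],0.01],
  [[0,0,0],[0,0,-0.11],0.01],
  [[0,0,0],[0,0,-0.11],0.01],
  [[0,0,0],[0,0,-0.11],0.01],
  [[0,0,0],[0,0,-0.11],0.01],
  [[0,0,0],[0,0,-0.07],0.01],
])

```text
t: 14.47
eef_pos: [0.6249, 0.1316, 0.2154]
orientation: [2.227, -2.211, -0.003]
ft_force: [-0.3, 0.8, -2.1]
opening: 0.0175
grasp_force: 49.1
```

Emit:
drive_tool([
  [[0,0,0],[0,0,0],0.01],
  [[0,0,0],[0,0,0],0.01],
  [[0,0,0],[0,0,0],0.01],
  [[0,0,0],[0,0,0],0.01],
  [[0,0,0],[0,0,0],0.01],
  [[0,0,0],[0,0,0],0.01],
  [[0,0,0],[0,0,0],0.01],
  [[0,0,0],[0,0,0],0.01],
  [[0,0,0],[0,0,0],0.01],
  [[0,0,0],[0,0,0],0.01],
])

```text
t: 15.3
eef_pos: [0.6256, 0.1317, 0.2178]
orientation: [-2.224, 2.219, -0.0]
ft_force: [0.4, 0.3, -1.4]
opening: 0.0172
grasp_force: 49.1
```

Run:
```python
from h import *
go([.6255,.1315,.220],-90)
d=snap('wrist');cv2.imwrite('pics/w5.png',cv2.resize(d['pixels'],(800,600),interpolation=cv2.INTER_CUBIC))
```

```text
shift [0.00016, 0.00014, -0.0022] turn [-2e-05, 2e-05, 0.00193] t 15.3 tcp [0.6256, 0.1317, 0.2178] yawx -89.89
```

View pics/w5.png

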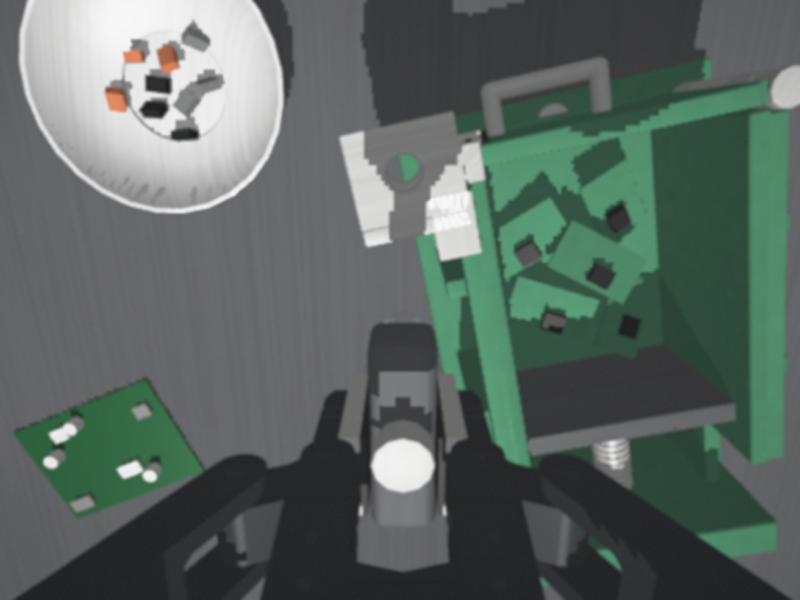

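The wrist view shows the gate shut, with the lug's bore near (405,170) and the button at (402,466). I refine the bore's centre with image code.

Run:
```python
from h import *
d=load('wrist');im=d['pixels']
g=im[92:127,240:280].astype(int)
print("\n".join(" ".join("%3d"%x for x in r) for r in g.mean(2)))
print("sat")
print("\n".join(" ".join("%3d"%x for x in r) for r in (g.max(2)-g.min(2))[::2]))
```

```text
118 117 116 117 118 117 117 117 116 116 116 115 115 116 115 114 114 114 114 114 114 114 114 114 114 115 115 114 115 115 115 115 115 116 116 116 117 116 116 116
117 118 117 117 116 116 116 115 115 115 114 114 114 114 114 115 114 115 115 114 114 115 115 116 115 115 116 116 115 116 116 116 116 117 117 115 116 116 116 116
116 116 115 114 115 114 114 113 114 114 113 113 114 114 115 114 114 115 115 115 116 115 115 116 117 116 116 116 116 117 116 118 116 117 116 116 116 116 116 116
114 114 114 114 114 114 114 113 114 114 114 114 114 115 115 115 115 115 116 115 116 117 116 116 117 117 116 117 116 116 116 117 116 116 116 116 116 116 117 116
114 114 114 114 115 114 115 115 115 115 115 116 116 116 115 116 116 116 115 116 116 116 116 116 116 116 116 116 116 116 116 116 116 116 117 117 118 117 117 118
115 114 114 115 115 115 116 116 116 115 116 116 116 115 115 114 112 112 111 112 113 113 114 115 116 116 117 116 117 117 117 118 117 118 118 117 118 118 119 119
115 116 116 116 116 117 117 116 117 117 116 116 115 112 111 110 110 110 111 110 110 111 111 112 114 115 117 118 118 118 118 118 118 118 119 
[... 6683 characters left out ...]
   1   0   1   1   1   1   1   1   1   2   2   2   1   2   3
  1   2   2   1   1   1   2   3   3   2   1   1   1   1   1   1   2   2   0   0   2   0   1   1   1   1   1   1   1   1   0   1   1   0   2   2   2   3   3   1
  1   1   2   2   2   2   1   2   2   1   1   2   0   0   1   1   0   2   1   1   1   1   1   0   0   1   0   1   1   1   2   1   0   0   2   2   3   1   1   2
  1   2   1   1   1   1   1   1   1   1   2   1   2   1   1   1   1   1   1   1   1   1   1   1   1   1   1   1   1   1   1   2   1   1   1   1   2   2   2   2
  1   1   1   2   2   0   2   2   1   2   2   2   1   1   1   1   1   0   0   1   2   1   1   1   1   0   1   1   0   1   0   1   0   1   2   2   1   1   2   2
```

Run:
```python
from h import *
d=load('wrist');b=at_z(d,(258.4,109.8),.116);print(d['fx'],b)
T=d["tool_from_camera"];o=T[:3,3]
p=cv2.undistortPoints(np.array([[[402/1.5625,466/1.5625]]]),d["K"],d["dist"])[0,0];w=T[:3,:3]@[p[0],p[1],1];print(o+w*(-.0344-o[2])/w[2])
X=np.array([0,-1]); tcp=b[:2]-.0015*X; print(tcp)
go([*tcp,.180],-90)
```

```text
330.9595238513995 [0.62545772 0.0703641  0.116     ]
[ 0.00138771 -0.00047613 -0.0344    ]
[0.62545772 0.0718641 ]
shift [0.05979, 0.0003, 0.0378] turn [-1e-05, 2e-05, 0.00192] t 15.35 tcp [0.6256, 0.1317, 0.2178] yawx -89.89
```

Emit:
drive_tool([
  [[0.008,0.0004,0],[0,0,0],0.01],
  [[0.012,0,0],[0,0,0],0.01],
  [[0.012,0,0],[0,0,0],0.01],
  [[0.012,0,0],[0,0,0],0.01],
  [[0.01,0,0],[0,0,0],0.01],
  [[0.0056,0,0.005],[0,0,0],0.01],
  [[0,0,0.01],[0,0,0],0.01],
  [[0,0,0.01],[0,0,0],0.01],
  [[0,0,0.003],[0,0,0],0.01],
  [[0,0,0],[0,0,0],0.01],
])

```text
t: 16.18
eef_pos: [0.6244, 0.0724, 0.1875]
orientation: [2.222, -2.216, -0.003]
ft_force: [0.4, -0.2, -1.6]
opening: 0.0171
grasp_force: 49.1
```

Emit:
drive_tool([
  [[0,0,0.001],[0,0,0],0.01],
  [[0,0,0.001],[0,0,0],0.01],
  [[0,0,0.001],[0,0,0],0.01],
  [[0,0,0.001],[0,0,0],0.01],
  [[0,0,0.001],[0,0,0],0.01],
  [[0,0,0.001],[0,0,0],0.01],
  [[0,0,0.001],[0,0,0],0.01],
  [[0,0,0.001],[0,0,0],0.01],
  [[0,0,0.001],[0,0,0],0.01],
  [[0,0,0],[0,0,0],0.01],
])

```text
t: 17.02
eef_pos: [0.6253, 0.072, 0.1805]
orientation: [2.223, -2.219, -0.0]
ft_force: [-0.0, 0.4, -2.8]
opening: 0.0172
grasp_force: 49.1
```

Emit:
drive_tool([
  [[0,0,0.001],[0,0,0],0.01],
  [[0,0,0.001],[0,0,0],0.01],
  [[0,0,0.001],[0,0,0],0.01],
  [[0,0,0.001],[0,0,0],0.01],
  [[0,0,0.001],[0,0,0],0.01],
  [[0,0,0.001],[0,0,0],0.01],
  [[0,0,0.001],[0,0,0],0.01],
  [[0,0,0.001],[0,0,0],0.01],
  [[0,0,0],[0,0,0],0.01],
  [[0,0,0],[0,0,0],0.01],
])

```text
t: 17.85
eef_pos: [0.6253, 0.072, 0.1727]
orientation: [2.224, -2.219, -0.0]
ft_force: [0.0, -0.3, -1.9]
opening: 0.017
grasp_force: 49.1
```

Emit:
drive_tool([
  [[0,0,0.0007],[0,0,0],0.01],
  [[0,0,0.0007],[0,0,0],0.01],
  [[0,0,0.0007],[0,0,0],0.01],
  [[0,0,0.0007],[0,0,0],0.01],
  [[0,0,0.0007],[0,0,0],0.01],
  [[0,0,0.0007],[0,0,0],0.01],
  [[0,0,0],[0,0,0],0.01],
  [[0,0,0],[0,0,0],0.01],
  [[0,0,0],[0,0,0],0.01],
  [[0,0,0],[0,0,0],0.01],
])

```text
t: 18.68
eef_pos: [0.6254, 0.0721, 0.1686]
orientation: [-2.224, 2.219, -0.0]
ft_force: [0.7, -0.3, -2.2]
opening: 0.0174
grasp_force: 49.1
```

Emit:
drive_tool([
  [[0,0,0.0005],[0,0,0],0.01],
  [[0,0,0.0005],[0,0,0],0.01],
  [[0,0,0.0005],[0,0,0],0.01],
  [[0,0,0.0005],[0,0,0],0.01],
  [[0,0,0],[0,0,0],0.01],
  [[0,0,0],[0,0,0],0.01],
  [[0,0,0],[0,0,0],0.01],
  [[0,0,0],[0,0,0],0.01],
  [[0,0,0],[0,0,0],0.01],
  [[0,0,0],[0,0,0],0.01],
])

```text
t: 19.52
eef_pos: [0.6257, 0.072, 0.1678]
orientation: [-2.223, 2.218, -0.002]
ft_force: [-2.8, 0.8, 5.5]
opening: 0.0171
grasp_force: 50.1
```

Emit:
drive_tool([
  [[0,0,-0.0005],[0,0,0],0.017],
  [[0,0,-0.0005],[0,0,0],0.02],
  [[0,0,0],[0,0,0],0.026],
  [[0,0,0],[0,0,0],0.034],
  [[0,0,0],[0,0,0],0.045],
  [[0,0,-0.005],[0,0,0],0.045],
  [[0,0,-0.015],[0,0,0],0.045],
  [[0,0,-0.02],[0,0,0],0.045],
  [[0,0,-0.02],[0,0,0],0.045],
  [[0,0,-0.008],[0,0,0],0.045],
])

```text
t: 20.35
eef_pos: [0.6265, 0.072, 0.2391]
orientation: [-2.221, 2.216, -0.005]
ft_force: [0.1, 0.2, 0.4]
opening: 0.0452
grasp_force: 0.0
```

Run:
```python
from h import *
d=snap('wrist');a=d['pixels'];e=snap('scene')
b=e['pixels'][190:310,280:440]
go([.6254,.0705,.225],-90)
cv2.imwrite('pics/w6.png',np.hstack([cv2.resize(a,(400,300)),cv2.resize(b,(400,300),interpolation=cv2.INTER_CUBIC)]))
```

```text
shift [0.00175, 0.00089, 0.01243] turn [-0.00373, 0.00106, 0.00198] t 20.45 tcp [0.6262, 0.0722, 0.2374] yawx -89.89
```

View pics/w6.png

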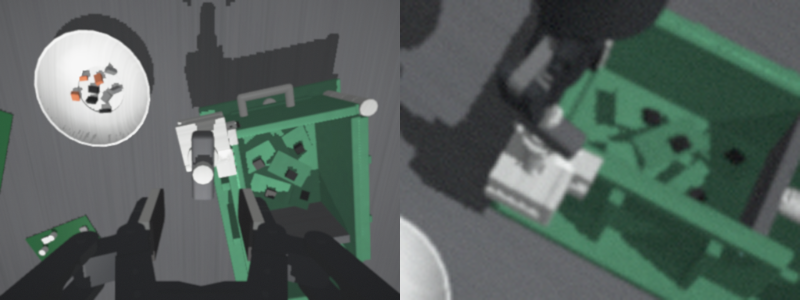

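The pin stands upright on the lug with its button at (203,174) in the wrist half; the scene half agrees. No pictures left, so from here I rely on numbers.

Run:
```python
from h import *
d=load('wrist');g=d['pixels'].min(2).astype(float)
m=np.zeros_like(g);m[205:240,240:280]=g[205:240,240:280]>150
n,l,st,c=cv2.connectedComponentsWithStats(m.astype(np.uint8));print(st[1:],c[1:])
k=1+st[1:,4].argmax();b=at_z(d,c[k],.2025);print(b,2*np.sqrt(st[k,4]/np.pi))
go([b[0],b[1],.21],-90)
```

```text
[[240 205   6  15  89]
 [274 205   6  21  74]
 [246 211  27  26 521]] [[242.47191011 211.92134831]
 [277.12162162 211.59459459]
 [259.21305182 223.57773512]]
[0.6260282  0.07080217 0.2025    ] 25.75573339679963
shift [0.00147, 0.00032, 0.02743] turn [-0.00373, 0.00106, 0.00198] t 20.45 tcp [0.6262, 0.0722, 0.2374] yawx -89.89
```

Emit:
drive_tool([
  [[0.0008,0.0002,0],[0,0,0],0.0],
  [[0.0007,0.0002,0],[0,0,0],0.0],
  [[0,0,0],[0,0,0],0.0],
  [[0,0,0.008],[0,0,0],0.0],
  [[0,0,0.008],[0,0,0],0.0],
  [[0,0,0.008],[0,0,0],0.0],
  [[0,0,0.005],[0,0,0],0.0],
  [[0,0,0.002],[0,0,0],0.0],
  [[0,0,0],[0,0,0],0.0],
  [[0,0,0],[0,0,0],0.0],
])

```text
t: 21.28
eef_pos: [0.6251, 0.0705, 0.2047]
orientation: [-2.224, 2.219, -0.0]
ft_force: [0.2, -0.6, -0.8]
opening: -0.0002
grasp_force: 0.0
```

Emit:
drive_tool([
  [[0,0,0.001],[0,0,0],0.0],
  [[0,0,0.001],[0,0,0],0.0],
  [[0,0,0.001],[0,0,0],0.0],
  [[0,0,0.001],[0,0,0],0.0],
  [[0,0,0.001],[0,0,0],0.0],
  [[0,0,0.001],[0,0,0],0.0],
  [[0,0,0],[0,0,0],0.0],
  [[0,0,0],[0,0,0],0.0],
  [[0,0,0],[0,0,0],0.0],
  [[0,0,0],[0,0,0],0.0],
])

```text
t: 22.12
eef_pos: [0.6255, 0.0705, 0.1997]
orientation: [-2.223, 2.218, -0.002]
ft_force: [-1.1, -0.3, 5.4]
opening: 0.0003
grasp_force: 2.5
```

Emit:
drive_tool([
  [[0,0,0.001],[0,0,0],0.0],
  [[0,0,0.001],[0,0,0],0.0],
  [[0,0,0.001],[0,0,0],0.0],
  [[0,0,0.001],[0,0,0],0.0],
  [[0,0,0.001],[0,0,0],0.0],
  [[0,0,0],[0,0,0],0.0],
  [[0,0,0],[0,0,0],0.0],
  [[0,0,0],[0,0,0],0.0],
  [[0,0,0],[0,0,0],0.0],
  [[0,0,0],[0,0,0],0.0],
])

```text
t: 22.95
eef_pos: [0.6249, 0.0706, 0.1934]
orientation: [2.224, -2.219, -0.0]
ft_force: [-0.6, 0.1, -0.1]
opening: -0.0002
grasp_force: 0.0
```

Emit:
drive_tool([
  [[0,0,0.001],[0,0,0],0.0],
  [[0,0,0.001],[0,0,0],0.0],
  [[0,0,0.001],[0,0,0],0.0],
  [[0,0,0.001],[0,0,0],0.0],
  [[0,0,0.001],[0,0,0],0.0],
  [[0,0,0.001],[0,0,0],0.0],
  [[0,0,0],[0,0,0],0.0],
  [[0,0,0],[0,0,0],0.0],
  [[0,0,0],[0,0,0],0.0],
  [[0,0,0],[0,0,0],0.0],
])

```text
t: 23.78
eef_pos: [0.6249, 0.0706, 0.1875]
orientation: [2.224, -2.219, -0.0]
ft_force: [-0.6, -0.3, 1.7]
opening: 0.0002
grasp_force: 0.8
```

Contact is light; I continue in steps.

Emit:
drive_tool([
  [[0,0,0.001],[0,0,0],0.0],
  [[0,0,0.001],[0,0,0],0.0],
  [[0,0,0.001],[0,0,0],0.0],
  [[0,0,0.001],[0,0,0],0.0],
  [[0,0,0.001],[0,0,0],0.0],
  [[0,0,0],[0,0,0],0.0],
  [[0,0,0],[0,0,0],0.0],
  [[0,0,0],[0,0,0],0.0],
  [[0,0,0],[0,0,0],0.0],
  [[0,0,0],[0,0,0],0.0],
])

```text
t: 24.62
eef_pos: [0.6248, 0.0706, 0.1824]
orientation: [2.223, -2.219, -0.001]
ft_force: [-1.2, 0.1, 1.6]
opening: 0.0001
grasp_force: 0.8
```

Emit:
drive_tool([
  [[0,0,0.001],[0,0,0],0.0],
  [[0,0,0.001],[0,0,0],0.0],
  [[0,0,0.0005],[0,0,0],0.0],
  [[0,0,0.0005],[0,0,0],0.0],
  [[0,0,0],[0,0,0],0.0],
  [[0,0,0],[0,0,0],0.0],
  [[0,0,0],[0,0,0],0.0],
  [[0,0,0],[0,0,0],0.0],
  [[0,0,0],[0,0,0],0.0],
  [[0,0,0],[0,0,0],0.0],
])

```text
t: 25.45
eef_pos: [0.625, 0.0706, 0.1796]
orientation: [-2.224, 2.219, -0.0]
ft_force: [-0.8, -0.6, 4.6]
opening: 0.0
grasp_force: 2.3
```

Emit:
drive_tool([
  [[0,0,0.001],[0,0,0],0.0],
  [[0,0,0.001],[0,0,0],0.0],
  [[0,0,0.001],[0,0,0],0.0],
  [[0,0,0.001],[0,0,0],0.0],
  [[0,0,0],[0,0,0],0.0],
  [[0,0,0],[0,0,0],0.0],
  [[0,0,0],[0,0,0],0.0],
  [[0,0,0],[0,0,0],0.0],
  [[0,0,0],[0,0,0],0.0],
  [[0,0,0],[0,0,0],0.0],
])

```text
t: 26.28
eef_pos: [0.625, 0.0703, 0.1762]
orientation: [-2.224, 2.219, -0.001]
ft_force: [-2.1, -0.3, 6.1]
opening: -0.0001
grasp_force: 3.4
```

Emit:
drive_tool([
  [[0,0,0.001],[0,0,0],0.0],
  [[0,0,0.001],[0,0,0],0.0],
  [[0,0,0.001],[0,0,0],0.0],
  [[0,0,0.001],[0,0,0],0.0],
  [[0,0,0],[0,0,0],0.0],
  [[0,0,0],[0,0,0],0.0],
  [[0,0,0],[0,0,0],0.0],
  [[0,0,0],[0,0,0],0.0],
  [[0,0,0],[0,0,0],0.0],
  [[0,0,0],[0,0,0],0.0],
])

```text
t: 27.12
eef_pos: [0.6255, 0.0699, 0.1742]
orientation: [-2.223, 2.218, -0.005]
ft_force: [-4.6, 0.3, 13.2]
opening: -0.0003
grasp_force: 6.9
```

Emit:
drive_tool([
  [[0,0,0.0005],[0,0,0],0.0],
  [[0,0,0.0005],[0,0,0],0.0],
  [[0,0,0.0005],[0,0,0],0.0],
  [[0,0,0],[0,0,0],0.0],
  [[0,0,0],[0,0,0],0.0],
  [[0,0,0],[0,0,0],0.0],
  [[0,0,0],[0,0,0],0.0],
  [[0,0,0],[0,0,0],0.0],
  [[0,0,0],[0,0,0],0.0],
  [[0,0,0],[0,0,0],0.0],
])

```text
t: 27.95
eef_pos: [0.6258, 0.0697, 0.1738]
orientation: [-2.222, 2.217, -0.006]
ft_force: [-5.2, -1.0, 17.6]
opening: -0.0001
grasp_force: 8.8
```

Emit:
drive_tool([
  [[-0.0003,0.0005,0],[0,0,0],0.0],
  [[-0.0003,0.0005,0],[0,0,0],0.0],
  [[0,0,0.0004],[0,0,0],0.0],
  [[0,0,0.0004],[0,0,0],0.0],
  [[0,0,0],[0,0,0],0.0],
  [[0,0,0],[0,0,0],0.0],
  [[0,0,0],[0,0,0],0.0],
  [[0,0,0],[0,0,0],0.0],
  [[0,0,0],[0,0,0],0.0],
  [[0,0,0],[0,0,0],0.0],
])

```text
t: 28.78
eef_pos: [0.6245, 0.0702, 0.1715]
orientation: [-2.223, 2.219, -0.004]
ft_force: [-3.6, -1.3, 11.9]
opening: -0.0001
grasp_force: 6.2
```

It gave way once the side load was eased. Continuing.

Emit:
drive_tool([
  [[0,0.0003,0.0008],[0,0,0],0.0],
  [[0,0,0.0008],[0,0,0],0.0],
  [[0,0,0.0008],[0,0,0],0.0],
  [[0,0,0],[0,0,0],0.0],
  [[0,0,0],[0,0,0],0.0],
  [[0,0,0],[0,0,0],0.0],
  [[0,0,0],[0,0,0],0.0],
  [[0,0,0],[0,0,0],0.0],
  [[0,0,0],[0,0,0],0.0],
  [[0,0,0],[0,0,0],0.0],
])

```text
t: 29.62
eef_pos: [0.6239, 0.07, 0.1687]
orientation: [2.224, -2.219, 0.004]
ft_force: [-3.7, -1.5, 11.0]
opening: 0.0001
grasp_force: 5.6
```

Emit:
drive_tool([
  [[0,0,0.0008],[0,0,0],0.0],
  [[0,0,0.0008],[0,0,0],0.0],
  [[0,0,0.0008],[0,0,0],0.0],
  [[0,0,0.0008],[0,0,0],0.0],
  [[0,0,0.0008],[0,0,0],0.0],
  [[0,0,0],[0,0,0],0.0],
  [[0,0,0],[0,0,0],0.0],
  [[0,0,0],[0,0,0],0.0],
  [[0,0,0],[0,0,0],0.0],
  [[0,0,0],[0,0,0],0.0],
])

```text
t: 30.45
eef_pos: [0.6237, 0.0697, 0.1651]
orientation: [2.223, -2.219, 0.004]
ft_force: [-5.5, -2.6, 13.4]
opening: 0.0004
grasp_force: 6.7
```

Emit:
drive_tool([
  [[0,0,0.0008],[0,0,0],0.0],
  [[0,0,0.0008],[0,0,0],0.0],
  [[0,0,0.0008],[0,0,0],0.0],
  [[0,0,0.0008],[0,0,0],0.0],
  [[0,0,0],[0,0,0],0.0],
  [[0,0,0],[0,0,0],0.0],
  [[0,0,0],[0,0,0],0.0],
  [[0,0,0],[0,0,0],0.0],
  [[0,0,0],[0,0,0],0.0],
  [[0,0,0],[0,0,0],0.0],
])

```text
t: 31.28
eef_pos: [0.6233, 0.0696, 0.1613]
orientation: [2.222, -2.218, 0.003]
ft_force: [-5.0, -3.1, 12.0]
opening: 0.0001
grasp_force: 5.8
```

Emit:
drive_tool([
  [[0,0,0.0008],[0,0,0],0.0],
  [[0,0,0.0008],[0,0,0],0.0],
  [[0,0,0.0008],[0,0,0],0.0],
  [[0,0,0.0008],[0,0,0],0.0],
  [[0,0,0],[0,0,0],0.0],
  [[0,0,0],[0,0,0],0.0],
  [[0,0,0],[0,0,0],0.0],
  [[0,0,0],[0,0,0],0.0],
  [[0,0,0],[0,0,0],0.0],
  [[0,0,0],[0,0,0],0.0],
])

```text
t: 32.12
eef_pos: [0.6231, 0.0696, 0.1578]
orientation: [2.222, -2.218, 0.002]
ft_force: [-5.2, -3.0, 10.8]
opening: -0.0001
grasp_force: 5.3
```

Emit:
drive_tool([
  [[0,0,0.0006],[0,0,0],0.0],
  [[0,0,0.0006],[0,0,0],0.0],
  [[0,0,0.0006],[0,0,0],0.0],
  [[0,0,0],[0,0,0],0.0],
  [[0,0,0],[0,0,0],0.0],
  [[0,0,0],[0,0,0],0.0],
  [[0,0,0],[0,0,0],0.0],
  [[0,0,0],[0,0,0],0.0],
  [[0,0,0],[0,0,0],0.0],
  [[0,0,0],[0,0,0],0.0],
])

```text
t: 32.95
eef_pos: [0.623, 0.0696, 0.1558]
orientation: [2.222, -2.218, 0.002]
ft_force: [-5.0, -3.3, 9.8]
opening: -0.0001
grasp_force: 5.0
```

Emit:
drive_tool([
  [[0,0,0.0005],[0,0,0],0.0],
  [[0,0,0.0005],[0,0,0],0.0],
  [[0,0,0.0005],[0,0,0],0.0],
  [[0,0,0],[0,0,0],0.0],
  [[0,0,0],[0,0,0],0.0],
  [[0,0,0],[0,0,0],0.0],
  [[0,0,0],[0,0,0],0.0],
  [[0,0,0],[0,0,0],0.0],
  [[0,0,0],[0,0,0],0.0],
  [[0,0,0],[0,0,0],0.0],
])

```text
t: 33.78
eef_pos: [0.6231, 0.0694, 0.1555]
orientation: [2.222, -2.218, 0.003]
ft_force: [-6.8, -3.3, 15.3]
opening: -0.0
grasp_force: 7.5
```

Emit:
drive_tool([
  [[0,0,0.0005],[0,0,0],0.0],
  [[0,0,0.0003],[0,0,0],0.0],
  [[0,0,0],[0,0,0],0.0],
  [[0,0,0],[0,0,0],0.0],
  [[0,0,0],[0,0,0],0.0],
  [[0,0,0],[0,0,0],0.0],
  [[0,0,0],[0,0,0],0.0],
  [[0,0,0],[0,0,0],0.0],
  [[0,0,0],[0,0,0],0.0],
  [[0,0,0],[0,0,0],0.0],
])

```text
t: 34.62
eef_pos: [0.6232, 0.0693, 0.1554]
orientation: [2.223, -2.218, 0.004]
ft_force: [-8.7, -2.8, 17.1]
opening: -0.0003
grasp_force: 8.9
```

Bottomed: z is steady while the force rises. Releasing the button.

Emit:
drive_tool([
  [[0,0,-0.002],[0,0,0],0.0],
  [[0,0,-0.004],[0,0,0],0.0],
  [[0,0,-0.006],[0,0,0],0.0],
  [[0,0,-0.01],[0,0,0],0.0],
  [[0,0,-0.01],[0,0,0],0.03],
  [[0,0,-0.01],[0,0,0],0.045],
  [[0,0,0],[0,0,0],0.045],
  [[0,0,0],[0,0,0],0.045],
  [[0,0,0],[0,0,0],0.045],
  [[0,0,0],[0,0,0],0.045],
])

```text
t: 35.45
eef_pos: [0.6233, 0.0712, 0.1936]
orientation: [2.223, -2.219, -0.001]
ft_force: [-0.4, 0.4, 0.1]
opening: 0.045
grasp_force: 0.0
```

Run:
```python
from h import *
d=snap('wrist');pr=proj(d,[[.6254,.0704,.160]])[0];print(pr)
g=d['pixels'].min(2).astype(float);u,v=map(int,pr)
print(g[v-20:v+24:2,u-24:u+24:2].astype(int))
h=np.array([.6254,.0704,.151])
for a in(-.04,-.028,0,.028,.04):print(a,proj(d,[h+[0,a,0]])[0])
go([.6254,.0704,.195],-90)
```

```text
[254.49434156 226.25558373]
[[223 222 217 219 221 140  91  92  59  58  58  59  60  59  58  60  58  79
   90 110 209 219 213 224]
 [225 226 222 219 223 141  66  67  59  58  59  66  70  65  60  59  59  64
   63 108 210 219 214 225]
 [227 227 225 219 224 137  63  57  62  77  88  92  95  92  85  74  60  57
   58 111 214 221 223 225]
 [228 229 228 224 224 137  63  65  83  93  94  97  96  98  97  95  80  60
   58 120 215 220 228 228]
 [229 228 228 228 223 136  70  87  96 106 118 139 150 133 113 100  95  80
   60 124 213 224 227 227]
 [229 229 229 229 225 135  81  96 131 183 202 210 212 206 191 167 119  93
   73 134 220 229 226 226]
 [229 229 230 230 229 141  98 149 198 217 219 218 217 217 218 217 187 119
   87 140 224 232 226 226]
 [231 232 233 233 225 129 146 214 219 220 222 221 220 220 221 222 219 188
  117 159 227 233 227 227]
 [234 233 233 233 223 128 185 224 222 223 225 224 224 223 223 225 223 220
  155 164 229 236 230 225]
 [233 233 232 232 221 145 212 227 225 226 228 228 227 226 227 227 226 224
  182 166 226 229 227 225]
 [232 232 232 232 222 166 224 229 228 228 230 230 230 228 229 
[... 734 characters left out ...]
83  97 205]
 [218 239 239 239 218 110 109 121 123 124 123 123 123 125 124 121 118 103
   84  91  83  83  89 185]
 [170 209 188 171 126  88 110 122 123 123 124 124 124 127 125 122 118 103
   85  93  83  82  84 153]
 [105 108 102 101  91  88 111 123 124 125 124 125 126 126 125 122 118 102
   83  95  86  81  83 127]
 [101 101 101 101  92  88 111 122 124 126 127 125 127 127 125 123 119 101
   83  95  92  80  82 105]]
-0.04 [254.55076895 155.17827137]
-0.028 [254.56598904 175.54552005]
0 [254.59792445 220.11275326]
0.028 [254.62558974 261.02513261]
0.04 [254.63632918 277.56650585]
shift [0.00074, -0.00205, -0.00136] turn [0.00127, -0.00026, 0.00199] t 35.5 tcp [0.6234, 0.0711, 0.1936] yawx -89.89
```

The button sits within 1 px of where the locked, sprung-out pose projects it. Next I grasp the handle.

Emit:
drive_tool([
  [[0.0007,-0.002,0.004],[0,0,0],0.045],
  [[0,0,0.012],[0,0,0],0.045],
  [[0,0,0.014],[0,0,0],0.045],
  [[0,0,0.014],[0,0,0],0.045],
  [[0,0,0.012],[0,0,0],0.045],
  [[0,0,0.008],[0,0,0],0.045],
  [[0,0,0.003],[0,0,0],0.045],
  [[0,0,0],[0,0,0],0.04],
  [[0,0,0],[0,0,0],0.03],
  [[0,0,0],[0,0,0],0.025],
])

```text
t: 36.33
eef_pos: [0.6262, 0.0705, 0.1283]
orientation: [-2.223, 2.218, -0.002]
ft_force: [0.2, -0.5, 0.5]
opening: 0.0248
grasp_force: 0.0
```

Emit:
drive_tool([
  [[0,0,0],[0,0,0],0.02],
  [[0,0,0],[0,0,0],0.018],
  [[0,0,0],[0,0,0],0.01],
  [[0,0,0],[0,0,0],0.01],
  [[0,0,0],[0,0,0],0.01],
  [[0,0,0],[0,0,0],0.01],
  [[0,0,0],[0,0,0],0.01],
  [[0,0,0],[0,0,0],0.01],
  [[0,0,0],[0,0,0],0.01],
  [[0,0,0],[0,0,0],0.01],
], force=70)

```text
t: 37.17
eef_pos: [0.6257, 0.0705, 0.1284]
orientation: [-2.223, 2.219, -0.001]
ft_force: [-3.1, 0.9, 4.9]
opening: 0.0167
grasp_force: 68.1
```

Tug in small steps.

Emit:
drive_tool([
  [[0,0,-0.001],[0,0,0],0.01],
  [[0,0,-0.001],[0,0,0],0.01],
  [[0,0,-0.001],[0,0,0],0.01],
  [[0,0,-0.001],[0,0,0],0.01],
  [[0,0,0],[0,0,0],0.01],
  [[0,0,0],[0,0,0],0.01],
  [[0,0,0],[0,0,0],0.01],
  [[0,0,0],[0,0,0],0.01],
  [[0,0,0],[0,0,0],0.01],
  [[0,0,0],[0,0,0],0.01],
])

```text
t: 38.0
eef_pos: [0.6253, 0.0706, 0.1304]
orientation: [2.223, -2.219, -0.002]
ft_force: [4.0, -0.6, -13.3]
opening: 0.0171
grasp_force: 68.1
```

Emit:
drive_tool([
  [[0,0,-0.001],[0,0,0],0.01],
  [[0,0,-0.001],[0,0,0],0.01],
  [[0,0,-0.0005],[0,0,0],0.01],
  [[0,0,0],[0,0,0],0.01],
  [[0,0,0],[0,0,0],0.01],
  [[0,0,0],[0,0,0],0.01],
  [[0,0,0],[0,0,0],0.01],
  [[0,0,0],[0,0,0],0.01],
  [[0,0,0],[0,0,0],0.01],
  [[0,0,0],[0,0,0],0.01],
])

```text
t: 38.83
eef_pos: [0.625, 0.0707, 0.1309]
orientation: [2.221, -2.218, -0.004]
ft_force: [7.4, 0.1, -23.5]
opening: 0.0164
grasp_force: 68.8
```

Emit:
drive_tool([
  [[0,0,-0.001],[0,0,0],0.01],
  [[0,0,-0.0005],[0,0,0],0.01],
  [[0,0,0],[0,0,0],0.01],
  [[0,0,0],[0,0,0],0.01],
  [[0,0,0.0015],[0,0,0],0.01],
  [[0,0,0.0015],[0,0,0],0.01],
  [[0,0,0.0015],[0,0,0],0.01],
  [[0,0,0.0015],[0,0,0],0.01],
  [[0,0,0.0015],[0,0,0],0.01],
  [[0,0,0],[0,0,0],0.01],
])

```text
t: 39.67
eef_pos: [0.6257, 0.0705, 0.1299]
orientation: [-2.223, 2.218, -0.002]
ft_force: [-3.8, 1.6, -0.3]
opening: 0.0163
grasp_force: 72.9
```

Emit:
drive_tool([
  [[0,0,0.0005],[0,0,0],0.012],
  [[0,0,0],[0,0,0],0.017],
  [[0,0,0],[0,0,0],0.02],
  [[0,0,0],[0,0,0],0.026],
  [[0,0,0],[0,0,0],0.034],
  [[0,0,0],[0,0,0],0.045],
  [[0,0,0],[0,0,0],0.045],
  [[0,0,-0.005],[0,0,0],0.045],
  [[0,0,-0.015],[0,0,0],0.045],
  [[0,0,-0.02],[0,0,0],0.045],
])

```text
t: 40.5
eef_pos: [0.6248, 0.0702, 0.1664]
orientation: [2.221, -2.217, -0.003]
ft_force: [0.2, -0.6, 0.0]
opening: 0.0448
grasp_force: 0.0
```

Emit:
drive_tool([
  [[0,0,-0.02],[0,0,0],0.045],
  [[0,0,-0.01],[0,0,0],0.045],
  [[0,0,0],[0,0,0],0.045],
  [[0,0,0],[0,0,0],0.045],
  [[0,0,0],[0,0,0],0.045],
  [[0,0,0],[0,0,0],0.045],
  [[0,0,0],[0,0,0],0.045],
  [[0,0,0],[0,0,0],0.045],
  [[0,0,0],[0,0,0],0.045],
  [[0,0,0],[0,0,0],0.045],
])

```text
t: 41.33
eef_pos: [0.6256, 0.0704, 0.1972]
orientation: [2.223, -2.219, -0.0]
ft_force: [-0.8, 0.2, -0.5]
opening: 0.0447
grasp_force: 0.0
```

Run:
```python
from h import *
print(sense()['eef_pos'],sense()['ft_force'])
d=snap('wrist');g=d['pixels'].min(2).astype(float)
for z in(.155,.160,.165):print(z,proj(d,[[.6256,.0706,z]])[0])
pr=proj(d,[[.6256,.0706,.16]])[0];u,v=map(int,pr)
m=np.zeros(g.shape,np.uint8);m[v-17:v+18,u-14:u+15]=g[v-17:v+18,u-14:u+15]>165
n,l,st,c=cv2.connectedComponentsWithStats(m);print(st[1:],c[1:])
```

```text
[0.62561342 0.0704403  0.19715671] [-0.80613119  0.1938481  -0.51843984]
0.155 [258.09281365 221.87148358]
0.16 [258.11361251 225.26327551]
0.165 [258.13545225 228.82437441]
[[271 208   2  29  44]
 [244 215  26  24 483]] [[271.65909091 223.68181818]
 [256.56521739 226.1863354 ]]
```

The button centre is at row 226.2, against 225.3 predicted with it out at z = 0.160. The pin is home and locked, and the robot is clear, so I hand in.

```bash
python3 -c "
from station import order
print(order.close_job())"
```

```text
the job is handed in; nothing more can be done
None
```

The gate is shut and the pin is home; it held an upward tug of at least 23 N and is left locked. The push readings reached 7 N on the gate and about 18 N on the button, the arm went nowhere near the anvil, hammer or pan and passed clear of the punch, and the job was handed in at about 41 s.

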